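Tip the used primer sticks through the waste-box slot

TASK

The two used primer sticks in the black tray are still wet, so leave them to the tray: take the tray by its red grip, carry it over the yellow waste box, turn it so that the sticks lie along the box's slot, and only then tip them over the tray's low side so that both drop through the slot into the box, without your fingers touching the sticks. Then stand the empty tray upright on the blue mat again and let go, leaving everything else on the bench as it is.

Things in the scene. Friction and masses are not known exactly. Their poses are not given: they have to be found in the camera images.
- tray: Loose black tray, 0.25 kg (+-30%), 112 mm (x) by 75 mm (y -36 to +39), open on top. Origin on its underside at mid-length, z up. Floor 4 mm thick, inside 104 by 42 mm (y -17 to +25); end walls 30 mm high. Back (+y): 40 mm wall with the red grip. Low pouring side: -y (see tray_lip). Starts upright on the mat, turned at least 0.5 rad away from the slot.
- tray_grip (a point): Centre of the red grip ridge on the tray's back, at tray (0, 33, 82) mm; axes as the tray's. The ridge is 60 mm long (x), 12 mm thick (y, squeeze it across this) and its top is 100 mm above the tray's underside; the red part reaches from 64 to 100 mm.
- tray_lip (a point): Middle of the pouring lip, at tray (0, -35.5, 10.5) mm; axes as the tray's. A ramp rises to it from the floor at 20 degrees, so the sticks roll out over it once the tray is tipped about its x axis, -y side down (positive turn about +x), by clearly more than 20 degrees: about 40 is good.
- stick0: Loose used primer stick, a white tube with a green end and a black felt end, diameter 16 mm, length 96 mm, 18 g, round ended. Origin at its centre, x along its length. Lies in the tray along the tray's x and rolls freely.
- stick1: The second stick, just like the first.
- waste_box: Yellow steel waste box fixed to the bench, 136 mm (its x) by 104 mm (y), 150 mm high, on a 190 by 150 mm foot plate 4 mm thick. Origin under its centre, z up. Its mouth is a V: at the rim (height 150) 124 mm by 94 mm, with two 45 degree plates leading down to the slot. Either long side may be used to pour from.
- slot (a point): Centre of the waste box's slot, 120 mm above the bench (30 mm below the rim); the slot is 124 mm long (along x) and 34 mm wide (along y); the space below it is hollow down to the foot plate. Axes as the box's.
- mat: Blue mat fixed on the bench, 220 mm (x) by 180 mm (y), 3 mm thick. Origin at the centre of its underside.
- suction_cup: Bystander: black suction lifter with orange handle, 120 mm across, 87 mm high. Origin at the centre of its underside.
- mirror_mount: Bystander: black and white mirror bracket module, 110 by 75 mm, 34 mm high. Origin at the centre of its underside.
- cartridge: Bystander: standing adhesive cartridge, diameter 50 mm, 200 mm high, aluminium with a green band. Origin at the centre of its underside.
- cleaner: Bystander: blue cleaner bottle, diameter 70 mm, 190 mm high. Origin at the centre of its underside.
- primer_jar: Bystander: small amber jar, diameter 48 mm, 60 mm high. Origin at the centre of its underside.
- tape_roll: Bystander: yellow tape roll lying flat, diameter 100 mm, 30 mm high. Origin at the centre of its underside.
- trim_tool: Bystander: flat orange and black trim tool lying at mid-bench, about 280 mm long. Its x runs along it, handle to -x.
Not all that is in view belongs to the job. Leave any brown look-alike of the tray alone.

How it is judged:
By the outcome, as a careful person would: the job done as asked, in the order asked, and still so for the second after the job is handed in, with the robot touching nothing.
It also fails if it takes over 58 s, if anything falls off the work surface, if the arm or the gripper's body presses on something with over 40 N, if the wrist force passes 120 N, or if a joint passes its speed limit or range.

ROBOT

A 6-joint arm with a two-finger parallel gripper is mounted at the origin on the work surface. World frame = base frame: x ahead of the robot, y to its left, z up, the work surface at z = 0. Lengths are in m, angles in rad, forces in N, time in s.
With the tool pointing down it reaches from about 0.3 to 0.95 m from the base axis. Payload 3.1 kg.
Tool frame: the origin (TCP) lies midway between the tips of the shut fingers; the grasp point (between the pads) lies ctrl.pinch_z behind it (ctrl.pinch_z is the distance from the TCP to the grasp point, in m); y points along the fingers, x is the direction in which the jaws open and shut, and the axes are right-handed (so a half turn about y gives the same grasp; the last joint's range is limited). The gripper opens to 85 mm and grips with 20 to 120 N. Pads are 22 mm wide; open, the fingers measure 114 mm over their backs; the gripper's body (76 mm by 85 mm) begins 54 mm behind the grasp point. The pads swing forward as they close: fully open they stand 13 mm farther back than shut.
Start: joints at [1.101, 0.308, 1.634, -0, 1.2, -0.07], TCP at [0.243, 0.576, 0.231] pointing down, gripper open.
Joint ranges: [-3.06, 3.06], [-0.79, 1.96], [0.05, 2.63], [-1.19, 4.34], [0.05, 2.64], [-2.94, 2.94]. Speed limits (rad/s): [2.79, 2.79, 3.14, 3.14, 3.14, 3.14].

INTERFACE

Orientations are given as a 3x3 rotation matrix whose columns are the frame's x, y, z axes.
In Python, from workcell import ctrl gives the robot as it stands.
- The arm moves only by the tool apply_moves, never from a script. Its argument "moves" is a list of rows, each a list of 5 numbers: the finger opening in mm, from 0 to 85.4, then the shift along the tool's x, y, z in mm, then the turn about the tool's y in degrees. A call has 1 to 20 rows; each row is the pose to reach, as a shift and turn from the pose commanded when the call began, along the tool's axes at that moment; what a row does not reach only later rows make up. A row lasts 1/12 s, in which the tool goes at most 41.7 mm and 7.16 degrees, less where a joint would pass 70% of its speed; a pose out of reach is approached as far as the arm can. A call with a gripper value outside its range is refused whole. The fingers move at their own pace and stop on an object; the grip force is fixed at half the most. Time passes only in rows, so rows that repeat a pose let the fingers close. It gives the time, the measured TCP pose, the force and the opening at its end, in the units of the state.
- ctrl.state(): the state, without advancing time (a new reading comes with each control period).
- ctrl.capture(name): name is "side" or "top"; returns a dict with "image" (480x640x3 uint8, red, green, blue), "range_z" (480x640 float32, m along the optical axis (not along the pixel's ray), 0 where there is no reading), "mtx" (3x3 intrinsics, pixels), "k1" (the pictures are not rectified: a ray, as slopes to the right and down, at radius r is drawn at 1 + k1 r^2 times it, then the intrinsics apply), "world_from_camera" (4x4, takes a point from camera to world coordinates). Camera axes: x right, y up, looking along -z (the intrinsics and any distortion apply to the point x, -y, -z); pixel columns grow to the right and rows downward; lengths in m; the calibration is good to about 2 mm. A picture is of the moment at which its call begins.
- ctrl.finish_job(): hands the job in, once; it reports no verdict.
The state is a dict: "time": time; "joint_pos": joint angles; "joint_velocities": joint speeds; "joint_torque": joint torques, N m; "ee_pos": TCP position; "ee_rot": TCP orientation; "ft_force": force on the tool from outside, world axes, zero at the start; "moment": the same for the moment, N m; "width": opening from 0.0 (shut) to 1.0 (fully open).
Only numpy, scipy, OpenCV 4.12 (cv2) and the standard library are available. Lean on these libraries where they do the work, as an engineer would, in place of code of your own. Each camera call takes 0.05 s, during which the arm holds its last target. There are 200 camera calls.

## Working session

There is one attempt and no reset: what is moved stays moved. The work goes in short steps, Python scripts to look and compute and a tool call to move; the robot and the scene stay as the last step left them, time stands still between calls to the robot, and variables do not carry over. Pictures are saved under pics/ and viewed, about 8 in all and at most 12, crops included, and the job is handed in when it is done.

Besides the shell and the picture viewer there is one more tool, called as name(argument=value, ...) on one line, values as JSON. apply_moves: Moves the arm, as the interface text tells. Its arguments: {"type":"object","properties":{"moves":{"type":"array"}},"required":["moves"]}

```bash
ls; mkdir -p pics; cat > h.py <<'E'
import numpy as np, cv2
from workcell import ctrl
def cap(n):
    return ctrl.capture(n)
def save(c,f,box=None,s=1):
    im=c["image"][:,:,::-1]
    if box: im=im[box[1]:box[3],box[0]:box[2]]
    cv2.imwrite("pics/"+f,cv2.resize(im,None,fx=s,fy=s,interpolation=cv2.INTER_CUBIC))
def slopes(c,px):
    px=np.atleast_2d(np.asarray(px,float)); m=c["mtx"]
    d=np.stack([(px[:,0]-m[0,2])/m[0,0],(px[:,1]-m[1,2])/m[1,1]],1); u=d.copy()
    for _ in range(20): u=d/(1+c["k1"]*(u**2).sum(1,keepdims=True))
    return u
def onplane(c,px,z):
    u=slopes(c,px); T=c["world_from_camera"]
    d=np.c_[u[:,0],-u[:,1],-np.ones(len(u))]@T[:3,:3].T; o=T[:3,3]
    return o+d*((z-o[2])/d[:,2])[:,None]
def cloud(c,mask):
    v,x=np.nonzero(mask&(c["range_z"]>0)); z=c["range_z"][v,x][:,None]
    u=slopes(c,np.c_[x,v]); T=c["world_from_camera"]
    return np.c_[u[:,:1],-u[:,1:],-np.ones((len(u),1))]*z@T[:3,:3].T+T[:3,3]
def hsv(c): return cv2.cvtColor(c["image"],cv2.COLOR_RGB2HSV)
E
python3 - <<'E'
from h import *
for n in("top","side"):
    c=cap(n); save(c,n+"0.png"); print(n,c["world_from_camera"].round(3).tolist(),c["mtx"].round(1).tolist(),c["k1"])
s=ctrl.state(); print(s["time"],s["ee_pos"],np.round(s["ee_rot"],3).tolist(),s["width"],ctrl.pinch_z)
E
```

```text
pics
top [[-0.019, 0.997, -0.08, 0.413], [-0.999, -0.021, -0.026, -0.025], [-0.027, 0.079, 0.996, 1.276], [0.0, 0.0, 0.0, 1.0]] [[493.1, 0.0, 316.7], [0.0, 493.1, 246.5], [0.0, 0.0, 1.0]] -0.13881951308857352
side [[-0.998, 0.044, -0.046, 0.47], [-0.063, -0.726, 0.685, 0.761], [-0.003, 0.686, 0.728, 0.918], [0.0, 0.0, 0.0, 1.0]] [[486.9, 0.0, 314.1], [0.0, 486.9, 240.2], [0.0, 0.0, 1.0]] -0.03623081310794398
0.1 [0.24296391 0.57502804 0.23015841] [[0.389, -0.001, -0.921], [0.921, -0.002, 0.389], [-0.002, -1.0, 0.0]] 1.000842195472184 0.0187
```

View pics/top0.png

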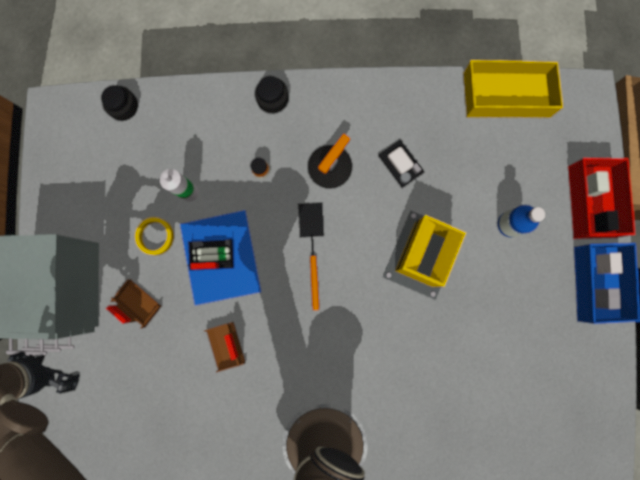

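View pics/side0.png

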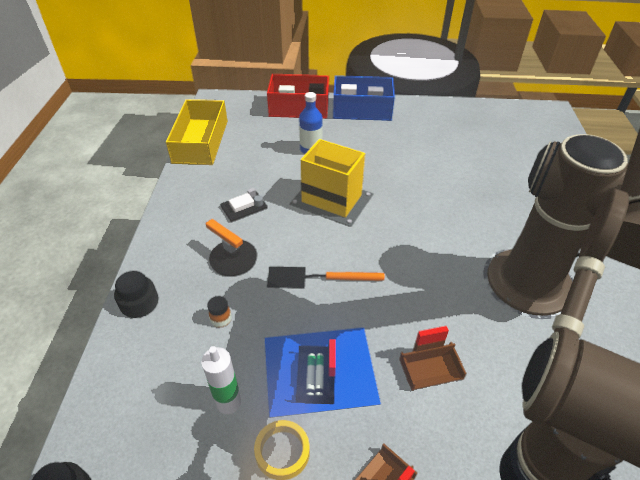

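```bash
cat > meas.py <<'E'
from h import *
def big(m):
    n,l,s,_=cv2.connectedComponentsWithStats(m.astype(np.uint8)); return l==1+np.argmax(s[1:,4])
def tray(c,roi):
    h=hsv(c); m=((h[...,0]<8)|(h[...,0]>172))&(h[...,1]>150)&(h[...,2]>90)
    r=np.zeros_like(m); r[roi[1]:roi[3],roi[0]:roi[2]]=1; return big(m&r)
def rect(P):
    (cx,cy),(w,l),a=cv2.minAreaRect((P[:,:2]*1000).astype(np.float32))
    return round(cx,1),round(cy,1),round(w,1),round(l,1),round(a,1)
if __name__=="__main__":
    t=cap("top"); s=cap("side")
    for n,c,roi,rb in(("top",t,(180,205,260,305),(380,200,480,300)),("side",s,(265,330,380,415),(290,130,380,220))):
        P=cloud(c,tray(c,roi)); print(n,"red n",len(P),"z",np.percentile(P[:,2],[1,50,99]).round(4))
        Q=P[P[:,2]>np.percentile(P[:,2],98)-.008]; print(" top-of-grip rect",rect(Q),len(Q))
        h=hsv(c); m=(h[...,0]>20)&(h[...,0]<34)&(h[...,1]>150)&(h[...,2]>60); r=np.zeros_like(m); r[rb[1]:rb[3],rb[0]:rb[2]]=1
        P=cloud(c,m&r); Q=P[(P[:,2]>.140)&(P[:,2]<.165)]; print(" rim",len(Q),np.percentile(Q[:,2],[5,50,95]).round(4),rect(Q))
    save(t,"t1.png",(170,190,270,310),5); save(t,"b1.png",(380,200,480,300),5)
E
python3 meas.py
```

```text
top red n 162 z [0.002  0.1016 0.1063]
 top-of-grip rect (467.4, 281.2, 11.9, 60.5, 2.7) 121
 rim 917 [0.1409 0.147  0.1518] (488.6, -265.9, 104.4, 138.3, 66.5)
side red n 164 z [0.0434 0.103  0.1066]
 top-of-grip rect (469.2, 284.0, 7.8, 58.6, 2.3) 140
 rim 712 [0.1408 0.1476 0.1523] (489.0, -263.2, 109.4, 139.4, 65.6)
```

View pics/t1.png

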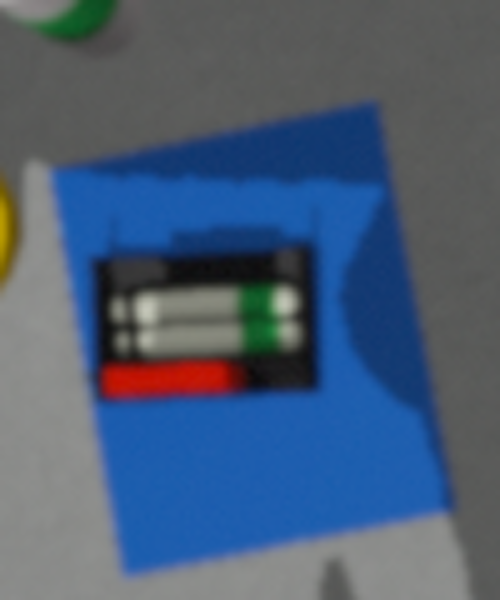

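apply_moves(moves=[[85,-182,20,-321,-25.5],[85,-182,20,-321,-25.5],[85,-182,20,-321,-25.5],[85,-182,20,-321,-25.5],[85,-182,20,-321,-25.5],[85,-182,20,-321,-25.5],[85,-182,20,-321,-25.5],[85,-182,20,-321,-25.5],[85,-182,20,-321,-25.5],[85,-182,20,-321,-25.5],[85,-182,20,-321,-25.5],[85,-182,20,-321,-25.5]])

```text
time: 1.2
ee_pos: [0.4679, 0.2831, 0.2111]
ee_rot: [[-0.044, -0.001, -0.999], [0.999, 0.0, -0.044], [0.0, -1.0, 0.001]]
ft_force: [0.8, 0.4, 0.1]
width: 0.998
```

```bash
cat > st.py <<'E'
from h import *
import sys
s=ctrl.state(); R=np.array(s["ee_rot"]); p=np.array(s["ee_pos"])
print("t",round(s["time"],2),"p",(p*1000).round(1),"yaw",np.degrees(np.arctan2(R[1,0],R[0,0])).round(1),"tilt",R[:,1].round(3),"F",np.round(s["ft_force"],1),"M",np.round(s["moment"],2),"w",round(s["width"]*85.4,1),"q",np.round(s["joint_pos"],2))
if len(sys.argv)>1:
    g=np.array([float(a) for a in sys.argv[1:5]]); d=R.T@(g[:3]-p*1000); print("shift",d.round(1),"turn",round(-(g[3]-np.degrees(np.arctan2(R[1,0],R[0,0]))),1))
E
python3 st.py 468 282 60 92.5
```

```text
t 1.2 p [467.9 283.1 211.1] yaw 92.5 tilt [-0.001  0.    -1.   ] F [0.8 0.4 0.1] M [ 0.01 -0.03 -0.03] w 85.2 q [ 0.46  0.18  1.84  0.    1.13 -1.15]
shift [ -1.1 151.1  -0.2] turn 0.0
```

apply_moves(moves=[[85,-1,40,0,0],[85,-1,80,0,0],[85,-1,110,0,0],[85,-1,130,0,0],[85,-1,145,0,0],[85,-1,151,0,0],[85,-1,151,0,0],[85,-1,151,0,0]])

```text
time: 1.87
ee_pos: [0.4679, 0.2833, 0.0607]
ee_rot: [[-0.047, 0.0, -0.999], [0.999, 0.0, -0.047], [0.0, -1.0, -0.0]]
ft_force: [0.4, -0.1, -0.3]
width: 0.994
```

```bash
python3 - <<'E'
from h import *
c=cap("side"); save(c,"s2.png",(230,300,430,450),4)
E
python3 st.py
```

```text
t 1.92 p [468.7 283.4  61.4] yaw 92.7 tilt [ 0.002  0.001 -1.   ] F [0.7 0.4 0.5] M [ 0.   -0.05 -0.  ] w 84.4 q [ 0.46  0.39  1.93  0.    0.83 -1.15]
```

View pics/s2.png

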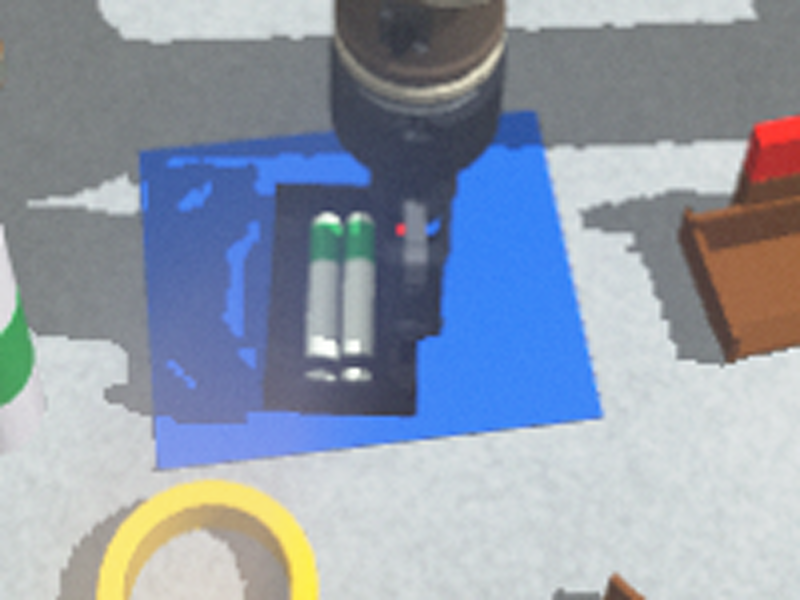

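apply_moves(moves=[[72,0,0,0,0],[64,0,0,0,0],[56,0,0,0,0],[50,0,0,0,0],[50,0,0,0,0],[50,0,0,0,0],[50,0,0,0,0],[50,0,0,0,0]])

```text
time: 2.58
ee_pos: [0.4693, 0.283, 0.062]
ee_rot: [[-0.045, 0.002, -0.999], [0.999, 0.002, -0.045], [0.002, -1.0, -0.002]]
ft_force: [-2.6, 2.4, 5.6]
width: 0.696
```

apply_moves(moves=[[50,0,-1,0,0],[50,0,-3,0,0],[50,0,-5,0,0],[50,0,-6,0,0],[50,0,-6,0,0],[50,0,-6,0,0]])

```text
time: 3.08
ee_pos: [0.4679, 0.2819, 0.0659]
ee_rot: [[-0.045, -0.001, -0.999], [0.999, -0.0, -0.045], [-0.0, -1.0, 0.001]]
ft_force: [0.3, -0.7, -3.1]
width: 0.689
```

```bash
python3 - <<'E'
from h import *
c=cap("side"); save(c,"s3.png",(230,300,430,450),4)
E
python3 st.py
```

```text
t 3.13 p [467.9 281.9  65.9] yaw 92.6 tilt [-0.001 -0.    -1.   ] F [ 0.7 -0.2 -3.2] M [-0.02  0.04 -0.03] w 59.1 q [ 0.46  0.38  1.93 -0.    0.84 -1.15]
```

View pics/s3.png

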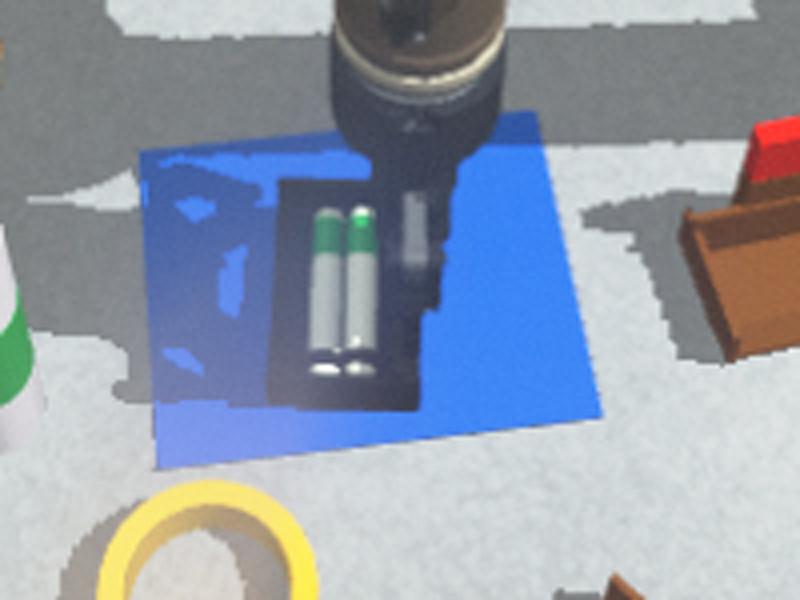

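apply_moves(moves=[[50,0,-5,0,0],[50,0,-15,0,0],[50,0,-30,0,0],[50,0,-50,0,0],[50,0,-72,0,0],[50,0,-94,0,0],[50,0,-116,0,0],[50,0,-136,0,0],[50,0,-152,0,0],[50,0,-164,0,0],[50,0,-172,0,0],[50,0,-177,0,0],[50,0,-178,0,0]])

```text
time: 4.22
ee_pos: [0.4684, 0.2822, 0.2451]
ee_rot: [[-0.045, 0.001, -0.999], [0.999, 0.0, -0.045], [0.0, -1.0, -0.001]]
ft_force: [0.4, 0.5, -2.4]
width: 0.693
```

apply_moves(moves=[[50,-3,0,0,1],[50,-12,0,0,3],[50,-27,0,-1,7],[50,-48,0,-2,12],[50,-75,0,-3,18],[50,-108,0,-4,24],[50,-144,0,-5,30.5],[50,-180,0,-6,37],[50,-217,0,-7,43.5],[50,-253,0,-8,50],[50,-289,0,-9,56.5],[50,-325,0,-10,63],[50,-362,0,-11,69.5],[50,-398,0,-12,76],[50,-431,0,-13,82.5],[50,-458,0,-14,89],[50,-479,0,-15,95.5],[50,-494,0,-16,102],[50,-503,0,-17,108],[50,-506,0,-17,112]])

```text
time: 5.88
ee_pos: [0.5069, -0.2248, 0.2428]
ee_rot: [[0.94, -0.002, 0.34], [-0.34, 0.0, 0.94], [-0.002, -1.0, -0.001]]
ft_force: [-0.1, -0.0, -3.5]
width: 0.698
```

apply_moves(moves=[[50,0,0,0,3],[50,0,0,0,4.5],[50,0,0,0,4.6],[50,0,0,0,4.6],[50,0,0,0,4.6]])

```text
time: 6.3
ee_pos: [0.5074, -0.2226, 0.2435]
ee_rot: [[0.913, -0.001, 0.407], [-0.407, 0.001, 0.913], [-0.001, -1.0, -0.0]]
ft_force: [-0.7, 0.1, -2.2]
width: 0.695
```

```bash
python3 st.py 507 -223 244 -24; python3 - <<'E'
from h import *
c=cap("side"); t=cap("top")
a=c["image"][60:260,230:430,::-1]; b=t["image"][170:330,350:510,::-1]
cv2.imwrite("pics/st4.png",np.hstack([cv2.resize(a,(400,400)),cv2.resize(b,(400,400))]))
E
```

```text
t 6.3 p [ 507.4 -222.6  243.5] yaw -24.0 tilt [-0.001  0.001 -1.   ] F [-0.7  0.1 -2.2] M [ 0.06 -0.04 -0.  ] w 59.3 q [-0.49  0.16  1.79 -0.    1.19 -0.07]
shift [-0.2 -0.5 -0.5] turn -0.0
```

View pics/st4.png

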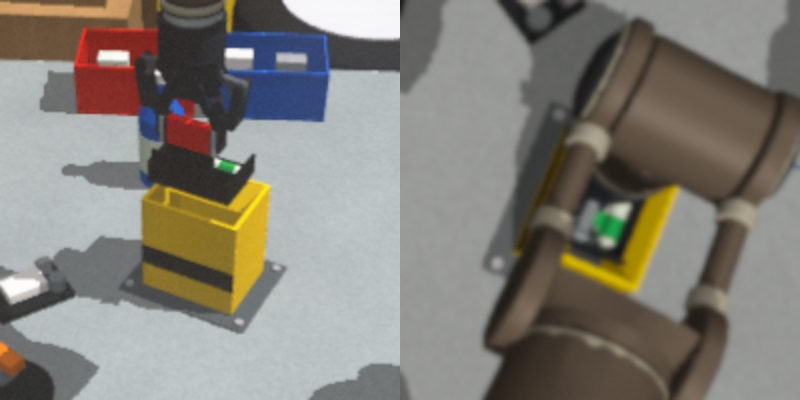

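apply_moves(moves=[[50,0,3,0.5,0],[50,0,9,1,0],[50,0,16,1,0],[50,0,23,1,0],[50,0,28,1,0],[50,0,31,1,0],[50,0,33,1,0],[50,0,34,1,0],[50,0,35,1,0],[50,0,36,1,0],[50,0,36,1,0]])

```text
time: 7.32
ee_pos: [0.5087, -0.2218, 0.2089]
ee_rot: [[0.914, 0.0, 0.407], [-0.407, -0.0, 0.914], [0.001, -1.0, -0.0]]
ft_force: [-0.1, 0.5, -0.5]
width: 0.695
```

```bash
python3 st.py
```

```text
t 7.32 p [ 508.7 -221.8  208.9] yaw -24.0 tilt [ 0. -0. -1.] F [-0.1  0.5 -0.5] M [ 0.07  0.19 -0.01] w 59.3 q [-0.49  0.2   1.82 -0.    1.12 -0.07]
```

apply_moves(moves=[[50,0,2,0,0],[50,0,4,0,0],[50,0,6,0,0],[50,0,6,0,0],[50,0,6,0,0]])

```text
time: 7.73
ee_pos: [0.5088, -0.2219, 0.2088]
ee_rot: [[0.914, 0.001, 0.407], [-0.407, -0.001, 0.914], [0.001, -1.0, -0.0]]
ft_force: [-9.9, 4.4, 24.9]
width: 0.691
```

```bash
python3 st.py
```

```text
t 7.73 p [ 508.8 -221.9  208.8] yaw -24.0 tilt [ 0.001 -0.001 -1.   ] F [-9.9  4.4 24.9] M [ 1.09  1.95 -0.05] w 59.0 q [-0.49  0.2   1.82 -0.    1.12 -0.07]
```

apply_moves(moves=[[50,0,0,-2,0],[50,0,0,-4,0],[50,0,0,-6,0],[50,0,0,-8,0],[50,0,0.5,-10,0],[50,0,0.5,-10,0]])

```text
time: 8.23
ee_pos: [0.5063, -0.2285, 0.2081]
ee_rot: [[0.913, 0.005, 0.408], [-0.408, 0.005, 0.913], [0.002, -1.0, 0.006]]
ft_force: [-6.5, 10.3, 21.5]
width: 0.695
```

```bash
python3 st.py;  python3 - <<'E'
from h import *
c=cap("side"); save(c,"s5.png",(270,100,390,220),5)
E
```

```text
t 8.23 p [ 506.3 -228.5  208.1] yaw -24.1 tilt [ 0.005  0.005 -1.   ] F [-6.5 10.3 21.5] M [2.33 0.94 0.08] w 59.4 q [-0.51  0.2   1.82  0.01  1.12 -0.09]
```

View pics/s5.png

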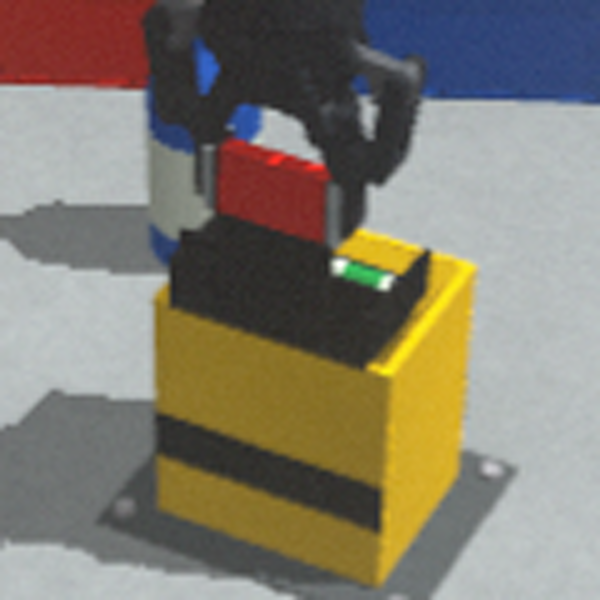

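```bash
cat > tilt.py <<'E'
from h import *
from meas import big
def run(roi=(250,60,420,230)):
    c=cap("side"); h=hsv(c); m=((h[...,0]<8)|(h[...,0]>172))&(h[...,1]>150)&(h[...,2]>60)
    r=np.zeros_like(m); p=ctrl.state()["ee_pos"]; r[roi[1]:roi[3],roi[0]:roi[2]]=1; m&=r
    P=cloud(c,m); P=P[np.linalg.norm(P-p-[0,0,.02],axis=1)<.07]
    for _ in range(3):
        o=P.mean(0); n=np.linalg.svd(P-o)[2][2]; d=abs((P-o)@n); P=P[d<max(.004,0*d.std())] if (d<.004).sum()>30 else P
    n*=np.sign(n[1]); print("n",len(P),"normal",n.round(3),"tilt deg",np.degrees(np.arcsin(n[2])).round(1),"rms",d.std().round(4),"z range",P[:,2].min().round(3),P[:,2].max().round(3))
if __name__=="__main__": run()
E
python3 tilt.py
```

```text
n 269 normal [0.423 0.901 0.09 ] tilt deg 5.2 rms 0.001 z range 0.215 0.253
```

apply_moves(moves=[[50,0,0.3,-2,0],[50,0,0.6,-4,0],[50,0,1,-6,0],[50,0,1.4,-8,0],[50,0,1.8,-10,0],[50,0,2.2,-12,0],[50,0,2.5,-14,0],[50,0,2.5,-14,0]])

```text
time: 9.0
ee_pos: [0.5011, -0.2429, 0.2048]
ee_rot: [[0.913, 0.006, 0.408], [-0.408, 0.002, 0.913], [0.005, -1.0, 0.004]]
ft_force: [-4.3, 6.0, 17.0]
width: 0.691
```

```bash
python3 st.py;  python3 tilt.py
```

```text
t 9.0 p [ 501.1 -242.9  204.8] yaw -24.1 tilt [ 0.006  0.002 -1.   ] F [-4.3  6.  17. ] M [1.74 0.54 0.07] w 59.0 q [-0.53  0.2   1.82  0.01  1.11 -0.11]
n 294 normal [0.41  0.873 0.264] tilt deg 15.3 rms 0.001 z range 0.213 0.251
```

apply_moves(moves=[[50,0,-3,0,0],[50,0,-7,0,0],[50,0,-12,0,0],[50,0,-17,0.5,0],[50,0,-21,1.5,0],[50,0,-23,3.5,0],[50,0,-23.5,6.5,0],[50,0,-23.5,10,0],[50,0,-23.5,14,0],[50,0,-23.5,18,0],[50,0,-23.5,21.5,0],[50,0,-23.5,24,0],[50,0,-22,26,0],[50,0,-19,27,0],[50,0,-16,27,0],[50,0,-14,27,0],[50,0,-12,27,0],[50,0,-9,27,0],[50,0,-6,27,0],[50,0,-6,27,0]])

```text
time: 10.72
ee_pos: [0.5096, -0.2188, 0.2107]
ee_rot: [[0.913, -0.001, 0.407], [-0.407, 0.001, 0.913], [-0.001, -1.0, 0.0]]
ft_force: [-10.3, 4.8, 21.7]
width: 0.689
```

```bash
python3 st.py;  python3 tilt.py
```

```text
t 10.72 p [ 509.6 -218.8  210.7] yaw -24.0 tilt [-0.001  0.001 -1.   ] F [-10.3   4.8  21.7] M [ 0.94  1.6  -0.02] w 58.9 q [-0.48  0.2   1.82  0.    1.13 -0.07]
n 297 normal [0.397 0.889 0.227] tilt deg 13.1 rms 0.001 z range 0.218 0.257
```

apply_moves(moves=[[50,0,0,-2.5,0],[50,0,0,-5,0],[50,0,0,-7.5,0],[50,0,0.2,-10,0],[50,0,0.5,-12.5,0],[50,0,0.8,-15,0],[50,0,1.2,-17.5,0],[50,0,1.6,-20,0],[50,0,1.6,-20,0]])

```text
time: 11.52
ee_pos: [0.5039, -0.2378, 0.2063]
ee_rot: [[0.913, 0.006, 0.408], [-0.408, -0.001, 0.913], [0.006, -1.0, 0.002]]
ft_force: [0.8, 2.6, 6.2]
width: 0.697
```

```bash
python3 st.py;  python3 tilt.py
```

```text
t 11.52 p [ 503.9 -237.8  206.3] yaw -24.1 tilt [ 0.006 -0.001 -1.   ] F [0.8 2.6 6.2] M [ 0.66 -0.3  -0.04] w 59.5 q [-0.52  0.2   1.82  0.    1.11 -0.1 ]
n 286 normal [0.407 0.88  0.245] tilt deg 14.2 rms 0.001 z range 0.215 0.253
```

apply_moves(moves=[[50,0,2,-0.5,0],[50,0,4,-1.5,0],[50,0,5.5,-3,0],[50,0,6,-4.5,0],[50,0,6.5,-6,0],[50,0,6.5,-6,0]])

```text
time: 12.07
ee_pos: [0.5018, -0.2429, 0.2045]
ee_rot: [[0.913, 0.006, 0.408], [-0.408, 0.0, 0.913], [0.006, -1.0, 0.003]]
ft_force: [-5.8, 5.9, 26.4]
width: 0.699
```

```bash
python3 st.py;  python3 tilt.py
```

```text
t 12.07 p [ 501.8 -242.9  204.5] yaw -24.1 tilt [ 0.006  0.    -1.   ] F [-5.8  5.9 26.4] M [1.81 0.94 0.09] w 59.7 q [-0.53  0.2   1.82  0.    1.11 -0.11]
n 292 normal [0.414 0.868 0.275] tilt deg 16.0 rms 0.001 z range 0.215 0.251
```

apply_moves(moves=[[50,0,1.5,-1,0],[50,0,3,-2,0],[50,0,3.5,-3,0],[50,0,4,-4,0],[50,0,4.4,-5,0],[50,0,4.8,-6,0],[50,0,4.8,-6,0]])

```text
time: 12.7
ee_pos: [0.4988, -0.2497, 0.2015]
ee_rot: [[0.913, 0.005, 0.407], [-0.407, -0.002, 0.913], [0.006, -1.0, -0.0]]
ft_force: [-10.7, 5.0, 32.4]
width: 0.692
```

```bash
python3 st.py;  python3 tilt.py
```

```text
t 12.7 p [ 498.8 -249.7  201.5] yaw -24.0 tilt [ 0.005 -0.002 -1.   ] F [-10.7   5.   32.4] M [1.78 1.54 0.19] w 59.1 q [-0.54  0.21  1.83  0.    1.1  -0.12]
n 294 normal [0.389 0.847 0.363] tilt deg 21.3 rms 0.001 z range 0.213 0.249
```

apply_moves(moves=[[50,0,0.5,-1,0],[50,0,1,-2,0],[50,0,1.5,-3,0],[50,0,2,-4,0],[50,0,2.5,-5,0],[50,0,3,-6,0],[50,0,3.5,-7,0],[50,0,3.5,-7,0]])

```text
time: 13.42
ee_pos: [0.4955, -0.2576, 0.1971]
ee_rot: [[0.914, 0.004, 0.407], [-0.407, -0.006, 0.914], [0.006, -1.0, -0.003]]
ft_force: [-9.1, 0.5, 29.2]
width: 0.695
```

```bash
python3 st.py;  python3 tilt.py; python3 - <<'E'
from h import *
c=cap("side"); t=cap("top")
a=c["image"][100:220,270:390,::-1]; b=t["image"][190:310,380:500,::-1]
cv2.imwrite("pics/st6.png",np.hstack([cv2.resize(a,(400,400)),cv2.resize(b,(400,400))]))
E
```

```text
t 13.42 p [ 495.5 -257.6  197.1] yaw -24.0 tilt [ 0.004 -0.006 -1.   ] F [-9.1  0.5 29.2] M [1.06 1.46 0.15] w 59.4 q [-0.56  0.21  1.83 -0.    1.09 -0.14]
n 286 normal [0.351 0.798 0.49 ] tilt deg 29.3 rms 0.001 z range 0.212 0.246
```

View pics/st6.png

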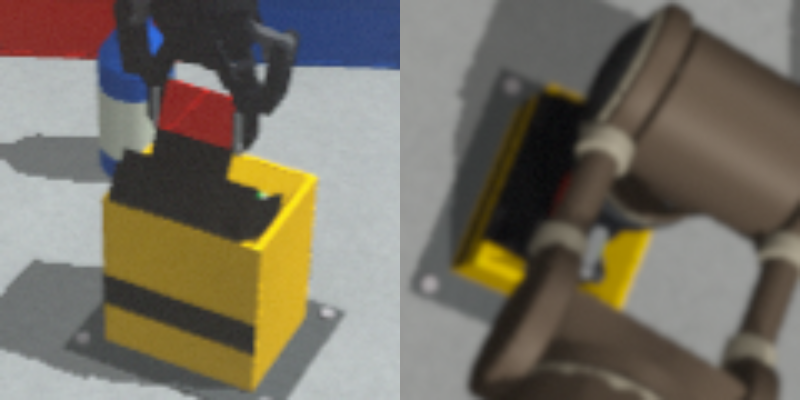

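apply_moves(moves=[[50,0,-5,0,0],[50,0,-10,0,0],[50,0,-13,1,0],[50,0,-15,4,0],[50,0,-17,8,0],[50,0,-20,12,0],[50,0,-23,16,0],[50,0,-26,20,0],[50,0,-29,24,0],[50,0,-30,26,0],[50,0,-30,26,0],[50,0,-30,26,0],[50,0,-30,26,0],[50,0,-30,26,0]])

```text
time: 14.73
ee_pos: [0.5042, -0.2309, 0.2187]
ee_rot: [[0.913, -0.0, 0.407], [-0.407, 0.0, 0.913], [-0.0, -1.0, -0.0]]
ft_force: [0.1, 0.4, -2.0]
width: 0.693
```

```bash
python3 st.py;  python3 tilt.py; python3 - <<'E'
from h import *
c=cap("side"); t=cap("top")
a=c["image"][100:220,270:390,::-1]; b=t["image"][190:310,380:500,::-1]
cv2.imwrite("pics/st7.png",np.hstack([cv2.resize(a,(400,400)),cv2.resize(b,(400,400))]))
E
```

```text
t 14.73 p [ 504.2 -230.9  218.7] yaw -24.0 tilt [-0.  0. -1.] F [ 0.1  0.4 -2. ] M [-0.06  0.03 -0.03] w 59.1 q [-0.51  0.19  1.81 -0.    1.14 -0.09]
n 317 normal [0.365 0.804 0.47 ] tilt deg 28.0 rms 0.001 z range 0.233 0.267
```

View pics/st7.png

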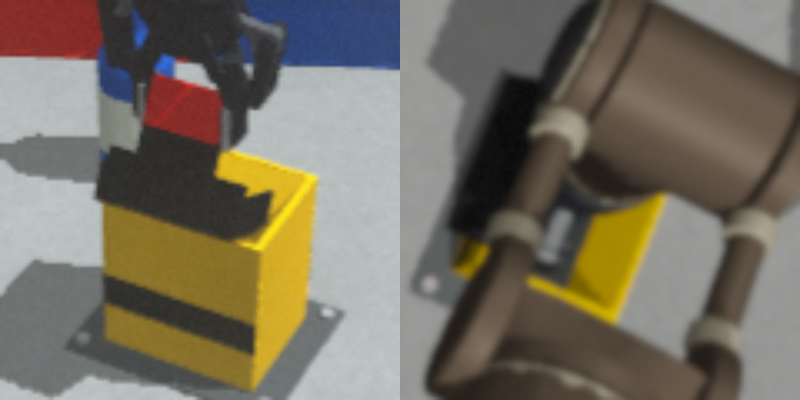

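```bash
python3 - <<'E'
from h import *
t=cap("top"); ctr=np.array([.4888,-.2645]); th=np.radians(-24); ex=np.array([np.cos(th),np.sin(th)]); en=np.array([-ex[1],ex[0]])
h=hsv(t); m=np.zeros((480,640),bool); m[245:285,415:445]=1; m&=(h[...,1]<70)&(h[...,2]>95)
P=cloud(t,m); d=P[:,:2]-ctr
print(len(P)); print(np.c_[d@ex,d@en,P[:,2]][::max(1,len(P)//25)].round(3)*1000)
save(t,"t8.png",(385,195,475,295),6)
E
```

```text
143
[[-66.  90. 578.]
 [-36.  38. 337.]
 [-38.  38. 330.]
 [-80.  92. 586.]
 [-39.  36. 326.]
 [-82.  93. 589.]
 [-43.  40. 329.]
 [-84.  94. 588.]
 [-81.  87. 587.]
 [-42.  33. 327.]
 [-84.  89. 588.]
 [-46.  38. 328.]
 [-86.  92. 589.]
 [-83.  85. 586.]
 [-46.  34. 327.]
 [-86.  89. 590.]
 [-51.  41. 323.]
 [-48.  33. 329.]
 [-86.  85. 588.]
 [-52.  38. 328.]
 [-88.  85. 588.]
 [-54.  37. 327.]
 [-88.  83. 587.]
 [-55.  34. 327.]
 [-58.  37. 325.]
 [-62.  40. 327.]
 [-92.  81. 583.]
 [-60.  31. 323.]
 [-63.  32. 331.]]
```

View pics/t8.png

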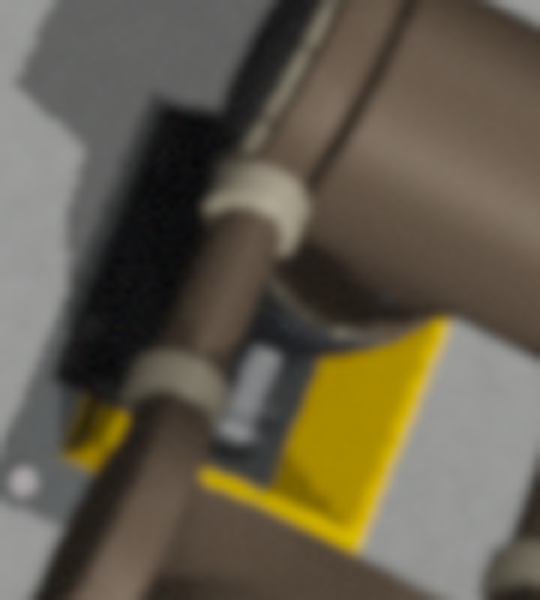

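```bash
python3 - <<'E'
from h import *
t=cap("top"); ctr=np.array([.4888,-.2645]); th=np.radians(-24); ex=np.array([np.cos(th),np.sin(th)]); en=np.array([-ex[1],ex[0]])
m=np.zeros((480,640),bool); m[250:275:3,420:442:2]=1
v,x=np.nonzero(m&(t["range_z"]>0)); P=cloud(t,m); d=P[:,:2]-ctr
for a in np.c_[x,v,d@ex*1000,d@en*1000,P[:,2]*1000].round(0).astype(int): 
    if a[4]<250: print(*a, t["image"][a[1],a[0]])
E
```

```text
434 256 8 -31 2 [49 51 52]
436 256 10 -35 5 [69 65 55]
438 256 -4 -20 119 [143 116  19]
440 256 -3 -23 124 [164 134   0]
430 259 -3 -24 5 [79 81 80]
432 259 -1 -29 2 [58 60 61]
434 259 1 -33 4 [60 61 58]
436 259 3 -38 4 [115  96  40]
438 259 -11 -22 120 [162 132   0]
440 259 -10 -25 128 [165 135   0]
430 262 -10 -27 3 [65 66 66]
432 262 -9 -31 5 [58 59 58]
434 262 -6 -36 3 [81 73 55]
436 262 -19 -20 119 [150 123  12]
438 262 -18 -24 126 [166 136   0]
440 262 -16 -28 127 [168 138   0]
432 265 -15 -35 3 [66 63 55]
434 265 -28 -18 122 [133 109  31]
436 265 -26 -22 126 [165 135   0]
438 265 -25 -26 125 [168 138   0]
440 265 -23 -31 126 [168 137   0]
430 268 -24 -33 0 [59 60 60]
432 268 -23 -38 3 [103  87  48]
434 268 -34 -21 123 [160 131   0]
436 268 -32 -25 121 [167 137   0]
438 268 -31 -28 128 [168 138   0]
440 268 -30 -32 131 [168 137   0]
420 271 -42 -11 6 [64 60 52]
422 271 -56 9 162 [49 48 48]
424 271 -55 6 169 [45 45 45]
426 271 -36 -26 4 [50 51 51]
428 271 -34 -30 5 [55 58 58]
430 271 -32 -35 6 [67 65 56]
432 271 -43 -19 122 [116  95  25]
434 271 -41 -23 126 [154 125   0]
436 271 -40 -27 127 [166 136   0]
438 271 -38 -30 132 [168 137   0]
440 271 -37 -34 134 [168 137   0]
420 274 -63 9 150 [181 155   9]
422 274 -47 -19 3 [163 138  35]
424 274 -45 -24 4 [129 111  48]
426 274 -43 -29 4 [84 77 55]
428 274 -42 -33 8 [64 63 58]
430 274 -39 -39 2 [89 76 45]
432 274 -49 -22 120 [119  95   0]
434 274 -48 -25 127 [125 101   0]
436 274 -46 -29 128 [150 122   0]
438 274 -45 -32 135 [166 137   0]
440 274 -43 -37 135 [168 138   0]
```

apply_moves(moves=[[50,0,1,-2,0],[50,0,3,-6,0],[50,0,6,-11,0],[50,0,9,-17,0],[50,0,12,-22,0],[50,0,15,-24,0],[50,0,18,-24,0],[50,0,21,-24,0],[50,0,24,-25,0],[50,0,25,-27,0],[50,0,26,-29,0],[50,0,27,-31,0],[50,0,28,-32,0],[50,0,28,-32,0]])

```text
time: 16.15
ee_pos: [0.494, -0.2607, 0.1953]
ee_rot: [[0.913, 0.006, 0.407], [-0.407, -0.001, 0.913], [0.006, -1.0, 0.001]]
ft_force: [-1.9, 2.5, 12.2]
width: 0.693
```

```bash
python3 st.py;  python3 tilt.py
```

```text
t 16.15 p [ 494.  -260.7  195.3] yaw -24.0 tilt [ 0.006 -0.001 -1.   ] F [-1.9  2.5 12.2] M [0.83 0.08 0.06] w 59.2 q [-0.56  0.22  1.83  0.    1.09 -0.15]
n 289 normal [0.357 0.796 0.489] tilt deg 29.3 rms 0.0011 z range 0.21 0.244
```

apply_moves(moves=[[50,0,-6,1,0],[50,0,-12,3,0],[50,0,-13,5,0],[50,0,-10,5,0],[50,0,-6,5,0],[50,0,-2,5,0],[50,0,2,5,0],[50,0,4,5,0],[50,0,6,4,0],[50,0,7,3,0],[50,0,7,3,0]])

```text
time: 17.12
ee_pos: [0.4925, -0.2626, 0.1929]
ee_rot: [[0.914, 0.0, 0.406], [-0.406, -0.01, 0.914], [0.004, -1.0, -0.009]]
ft_force: [-18.2, -3.9, 35.1]
width: 0.69
```

```bash
python3 st.py;  python3 tilt.py
```

```text
t 17.12 p [ 492.5 -262.6  192.9] yaw -23.9 tilt [ 0.   -0.01 -1.  ] F [-18.2  -3.9  35.1] M [0.07 2.4  0.05] w 59.0 q [-0.56  0.22  1.83 -0.01  1.09 -0.14]
n 291 normal [0.344 0.759 0.552] tilt deg 33.5 rms 0.0011 z range 0.209 0.242
```

apply_moves(moves=[[50,0,1,0,0],[50,0,2,-1,0],[50,0,3,-2,0],[50,0,4,-3,0],[50,0,5,-4,0],[50,0,5,-4,0]])

```text
time: 17.67
ee_pos: [0.4908, -0.2676, 0.1885]
ee_rot: [[0.914, 0.001, 0.406], [-0.406, -0.012, 0.914], [0.005, -1.0, -0.011]]
ft_force: [-18.7, -8.2, 38.9]
width: 0.69
```

```bash
python3 st.py;  python3 tilt.py
```

```text
t 17.67 p [ 490.8 -267.6  188.5] yaw -23.9 tilt [ 0.001 -0.012 -1.   ] F [-18.7  -8.2  38.9] M [-0.12  2.57  0.13] w 59.0 q [-0.57  0.22  1.83 -0.01  1.08 -0.15]
n 278 normal [0.316 0.725 0.612] tilt deg 37.7 rms 0.001 z range 0.207 0.238
```

apply_moves(moves=[[50,0,-6,-3,0],[50,0,-12,-4,0],[50,0,-17,-2,0],[50,0,-21,2,0],[50,0,-25,7,0],[50,0,-29,12,0],[50,0,-31,16,0],[50,0,-33,16,0],[50,0,-33,12,0],[50,0,-33,16,0],[50,0,-33,12,0],[50,0,-33,16,0],[50,0,-33,16,0],[50,0,-33,16,0]])

```text
time: 18.88
ee_pos: [0.4974, -0.2463, 0.2118]
ee_rot: [[0.913, -0.0, 0.407], [-0.407, 0.0, 0.913], [-0.0, -1.0, 0.0]]
ft_force: [-0.1, -0.2, -2.7]
width: 0.694
```

```bash
python3 st.py;  python3 tilt.py; python3 - <<'E'
from h import *
t=cap("top"); s=cap("side"); ctr=np.array([.4888,-.2645]); th=np.radians(-24); ex=np.array([np.cos(th),np.sin(th)]); en=np.array([-ex[1],ex[0]])
for n,c,b in(("top",t,(375,190,480,310)),("side",s,(270,100,390,220))):
    h=hsv(c); m=np.zeros((480,640),bool); m[b[1]:b[3],b[0]:b[2]]=1
    g=m&(h[...,0]>50)&(h[...,0]<85)&(h[...,1]>90); w=m&(h[...,1]<40)&(h[...,2]>110)
    for k,q in(("green",g),("white",w)):
        P=cloud(c,q); P=P[P[:,2]<.2] if len(P) else P
        d=(P[:,:2]-ctr) if len(P) else np.zeros((0,2)); A=np.c_[d@ex,d@en,P[:,2]]*1000 if len(P) else []
        A=np.array([a for a in A if abs(a[0])<65 and abs(a[1])<50]); print(n,k,len(A),A[:6].round(0).tolist())
a=s["image"][100:220,270:390,::-1]; b=t["image"][190:310,370:490,::-1]
cv2.imwrite("pics/st9.png",np.hstack([cv2.resize(a,(400,400)),cv2.resize(b,(400,400))]))
E
```

```text
t 18.88 p [ 497.4 -246.3  211.8] yaw -24.0 tilt [-0.  0. -1.] F [-0.1 -0.2 -2.7] M [-0.05  0.05  0.06] w 59.2 q [-0.54  0.19  1.82  0.    1.13 -0.12]
n 300 normal [0.313 0.729 0.609] tilt deg 37.5 rms 0.0011 z range 0.229 0.261
top green 0 []
top white 0 []
side green 0 []
side white 0 []
```

apply_moves(moves=[[50,0,-4,0,0],[50,0,-12,0,0],[50,0,-24,0,0],[50,0,-40,0,0],[50,0,-58,0,0],[50,0,-76,4,0],[50,0,-92,10,0],[50,0,-104,18,0],[50,0,-112,28,0],[50,0,-116,40,0],[50,0,-118,52,0],[50,0,-120,64,0],[50,0,-120,76,0],[50,0,-120,86,0],[50,0,-120,94,0],[50,0,-120,98,0],[50,0,-120,100,0],[50,0,-120,100,0]])

```text
time: 20.53
ee_pos: [0.5382, -0.1546, 0.3315]
ee_rot: [[0.914, -0.001, 0.406], [-0.406, 0.0, 0.914], [-0.001, -1.0, -0.0]]
ft_force: [-0.6, 0.1, -3.4]
width: 0.69
```

```bash
python3 st.py; python3 - <<'E'
from h import *
t=cap("top"); s=cap("side")
a=s["image"][60:220,250:410,::-1]; b=t["image"][190:310,370:490,::-1]
cv2.imwrite("pics/st10.png",np.hstack([cv2.resize(a,(400,400)),cv2.resize(b,(400,400))]))
E
```

```text
t 20.53 p [ 538.2 -154.6  331.5] yaw -24.0 tilt [-0.001  0.    -1.   ] F [-0.6  0.1 -3.4] M [-0.04  0.06  0.06] w 58.9 q [-0.36  0.11  1.67 -0.    1.36  0.06]
```

View pics/st10.png

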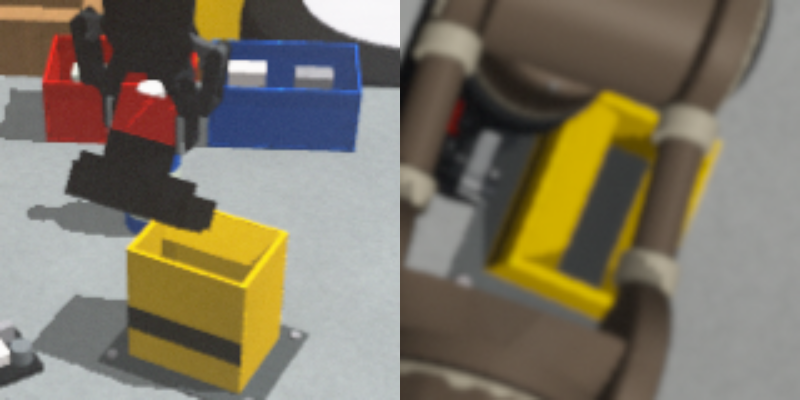

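apply_moves(moves=[[50,-1,0,2,-1],[50,-4,0,10,-3],[50,-10,0,21,-7],[50,-18,0,38,-12],[50,-28,0,59,-18],[50,-40,0,84,-24],[50,-53,0,113,-30.5],[50,-66,0,141,-37],[50,-80,5,170,-43.5],[50,-93,15,198,-50],[50,-106,30,226,-56.5],[50,-119,48,254,-63],[50,-133,68,283,-69.5],[50,-146,90,312,-76],[50,-158,112,337,-82.5],[50,-168,132,358,-89],[50,-176,150,375,-95.5],[50,-182,164,386,-102],[50,-185,172,394,-108],[50,-186,175,396,-113]])

```text
time: 22.3
ee_pos: [0.5277, 0.284, 0.1547]
ee_rot: [[0.01, -0.003, -1.0], [1.0, -0.0, 0.01], [-0.0, -1.0, 0.003]]
ft_force: [-0.2, -0.0, -1.8]
width: 0.693
```

apply_moves(moves=[[50,0,0,0,-3],[50,0,0,0,-3.5],[50,0,0,0,-3.5],[50,0,0,0,-3.5]])

```text
time: 22.63
ee_pos: [0.5296, 0.2826, 0.1573]
ee_rot: [[-0.043, 0.001, -0.999], [0.999, 0.0, -0.043], [0.0, -1.0, -0.001]]
ft_force: [-0.8, -0.4, -3.6]
width: 0.698
```

```bash
python3 st.py 529 282 100 92.5; python3 - <<'E'
from h import *
t=cap("top"); s=cap("side")
p=ctrl.state()["ee_pos"]
for n,c,b in(("top",t,(170,180,300,330)),("side",s,(220,200,420,460))):
    h=hsv(c); m=np.zeros((480,640),bool); m[b[1]:b[3],b[0]:b[2]]=1
    for k,q in(("green",m&(h[...,0]>45)&(h[...,0]<85)&(h[...,1]>90)),("red",m&((h[...,0]<8)|(h[...,0]>172))&(h[...,1]>150)&(h[...,2]>60))):
        P=cloud(c,q); P=P[np.linalg.norm(P[:,:2]-p[:2],axis=1)<.1]; print(n,k,len(P),P.mean(0).round(3) if len(P) else "")
        if k=="red" and n=="side" and len(P): print("red z",P[:,2].min(),P[:,2].max())
E
```

```text
t 22.63 p [529.6 282.6 157.3] yaw 92.4 tilt [ 0.001  0.    -1.   ] F [-0.8 -0.4 -3.6] M [-0.01 -0.06 -0.02] w 59.6 q [ 0.42  0.34  1.75  0.    1.05 -1.2 ]
shift [-0.6 57.3  0.6] turn -0.1
top green 4 [0.568 0.228 0.47 ]
top red 84 [0.514 0.264 0.191]
side green 0 
side red 70 [0.516 0.293 0.188]
red z 0.17648634905021465 0.26425344421514796
```

apply_moves(moves=[[50,0,5,0,0],[50,0,15,0,0],[50,0,28,0,0],[50,0,42,0,0],[50,0,54,0,0],[50,0,62,0,0],[50,0,67,0,0],[50,0,71,0,0],[50,0,74,0,0],[50,0,77,0,0],[50,0,79,0,0],[50,0,80,1,0],[50,0,81,3,0],[50,0,81,5,0],[50,0,81,7,0],[50,0,81,9,0],[50,0,81,9,0]])

```text
time: 24.15
ee_pos: [0.5209, 0.2825, 0.0768]
ee_rot: [[-0.044, 0.002, -0.999], [0.999, 0.001, -0.044], [0.001, -1.0, -0.002]]
ft_force: [1.0, 0.3, 2.0]
width: 0.693
```

```bash
python3 st.py; python3 - <<'E'
from h import *
s=cap("side"); t=cap("top"); p=ctrl.state()["ee_pos"]
# ridge top edge position (tilt gauge): highest red points from top view
for c,b in((t,(170,180,300,330)),(s,(220,200,420,460))):
    h=hsv(c); m=np.zeros((480,640),bool); m[b[1]:b[3],b[0]:b[2]]=1
    P=cloud(c,m&((h[...,0]<8)|(h[...,0]>172))&(h[...,1]>150)&(h[...,2]>60)); P=P[(np.linalg.norm(P[:,:2]-p[:2],axis=1)<.06)&(P[:,2]<p[2]+.08)]
    o=np.median(P,0); P=P[np.linalg.norm(P-o,axis=1)<.035]; n=np.linalg.svd(P-P.mean(0))[2][2]; print(len(P),P.mean(0).round(3),(n*np.sign(n[2])).round(2),"tilt if top face",np.degrees(np.arccos(abs(n[2]))).round(1))
E
```

```text
t 24.15 p [520.9 282.5  76.8] yaw 92.5 tilt [ 0.002  0.001 -1.   ] F [1.  0.3 2. ] M [ 0.12 -0.41  0.01] w 59.2 q [ 0.42  0.43  1.81  0.    0.89 -1.19]
45 [0.505 0.264 0.097] [-0.9  -0.08  0.43] tilt if top face 64.8
24 [0.506 0.301 0.101] [-0.87 -0.04  0.49] tilt if top face 60.5
```

apply_moves(moves=[[50,0,2,1,0],[50,0,4,3,0],[50,0,4,6,0],[50,0,4,9,0],[50,0,4,12,0],[50,0,4,15,0],[50,0,4,18,0],[50,0,4,18,0]])

```text
time: 24.92
ee_pos: [0.5087, 0.2832, 0.0762]
ee_rot: [[-0.045, 0.014, -0.999], [0.999, 0.005, -0.044], [0.004, -1.0, -0.014]]
ft_force: [5.7, -0.4, 10.5]
width: 0.693
```

```bash
cat > rt.py <<'E'
from h import *
t=cap("top"); p=ctrl.state()["ee_pos"]
h=hsv(t); m=np.zeros((480,640),bool); m[180:330,160:300]=1
P=cloud(t,m&((h[...,0]<8)|(h[...,0]>172))&(h[...,1]>150)&(h[...,2]>60)); P=P[(np.linalg.norm(P[:,:2]-p[:2],axis=1)<.06)&(P[:,2]<p[2]+.06)]
o=np.median(P,0); P=P[np.linalg.norm(P-o,axis=1)<.035]; n=np.linalg.svd(P-P.mean(0))[2][2]; n*=-np.sign(n[0]); print(len(P),P.mean(0).round(3),n.round(2),"tilt",np.degrees(np.arcsin(n[2])).round(1))
E
python3 st.py; python3 rt.py
```

```text
t 24.92 p [508.7 283.2  76.2] yaw 92.6 tilt [ 0.014  0.005 -1.   ] F [ 5.7 -0.4 10.5] M [-0.09 -1.39  0.04] w 59.2 q [ 0.43  0.41  1.85 -0.    0.87 -1.18]
34 [0.493 0.262 0.095] [-0.92 -0.08  0.38] tilt 22.3
```

apply_moves(moves=[[50,0,2,2,0],[50,0,3,5,0],[50,0,4,8,0],[50,0,5,11,0],[50,0,6,14,0],[50,0,7,17,0],[50,0,8,20,0],[50,0,9,23,0],[50,0,9,23,0]])

```text
time: 25.72
ee_pos: [0.4853, 0.2824, 0.0694]
ee_rot: [[-0.045, 0.012, -0.999], [0.999, 0.004, -0.045], [0.004, -1.0, -0.013]]
ft_force: [-1.0, -2.4, 23.7]
width: 0.693
```

```bash
python3 st.py; python3 rt.py
```

```text
t 25.72 p [485.3 282.4  69.4] yaw 92.6 tilt [ 0.012  0.004 -1.   ] F [-1.  -2.4 23.7] M [-0.53 -0.63  0.06] w 59.2 q [ 0.45  0.39  1.9  -0.    0.84 -1.16]
8 [0.472 0.252 0.094] [-0.97 -0.26  0.01] tilt 0.3
```

apply_moves(moves=[[50,0,1,3,0],[50,0,2,6,0],[50,0,3,9,0],[50,0,4,12,0],[50,0,5,15,0],[50,0,6,17,0],[50,0,7,18,0],[50,0,7,18,0]])

```text
time: 26.43
ee_pos: [0.4678, 0.2816, 0.0617]
ee_rot: [[-0.045, 0.013, -0.999], [0.999, 0.004, -0.045], [0.003, -1.0, -0.013]]
ft_force: [1.5, -1.7, 20.9]
width: 0.692
```

```bash
python3 st.py; python3 rt.py
```

```text
t 26.43 p [467.8 281.6  61.7] yaw 92.6 tilt [ 0.013  0.004 -1.   ] F [ 1.5 -1.7 20.9] M [-0.66 -0.96 -0.1 ] w 59.1 q [ 0.46  0.38  1.94 -0.    0.81 -1.15]
0 [nan nan nan] [-0. -0. -0.] tilt -0.0
  return _methods._mean(a, axis=axis, dtype=dtype,
  ret = um.true_divide(
rt.py:5: RuntimeWarning: Mean of empty slice.
  o=np.median(P,0); P=P[np.linalg.norm(P-o,axis=1)<.035]; n=np.linalg.svd(P-P.mean(0))[2][2]; n*=-np.sign(n[0]); print(len(P),P.mean(0).round(3),n.round(2),"tilt",np.degrees(np.arcsin(n[2])).round(1))
```

apply_moves(moves=[[50,0,-2,0,0],[50,0,-5,0,0],[50,0,-5,0,0],[62,0,-5,0,0],[68,0,-5,0,0],[76,0,-5,0,0],[85,0,-5,0,0],[85,0,-5,0,0],[85,0,-5,0,0],[85,0,-5,0,0]])

```text
time: 27.32
ee_pos: [0.4611, 0.2794, 0.0606]
ee_rot: [[-0.044, -0.001, -0.999], [0.999, -0.0, -0.044], [-0.0, -1.0, 0.001]]
ft_force: [-0.2, -0.2, 0.5]
width: 0.996
```

apply_moves(moves=[[85,0,-5,0,0],[85,0,-15,0,0],[85,0,-35,0,0],[85,0,-65,0,0],[85,0,-100,0,0],[85,0,-135,0,0],[85,0,-165,0,0],[85,0,-185,40,0],[85,0,-190,80,0],[85,0,-190,120,0],[85,0,-190,150,0],[85,0,-190,160,0],[85,0,-190,160,0]])

```text
time: 28.4
ee_pos: [0.2997, 0.2723, 0.2516]
ee_rot: [[-0.046, 0.001, -0.999], [0.999, 0.001, -0.046], [0.001, -1.0, -0.001]]
ft_force: [0.1, -1.0, -0.3]
width: 0.991
```

```bash
python3 st.py; python3 - <<'E'
from h import *
from meas import *
t=cap("top"); s=cap("side")
for n,c,roi in(("top",t,(180,205,260,305)),("side",s,(265,330,380,415))):
    P=cloud(c,tray(c,roi)); Q=P[P[:,2]>np.percentile(P[:,2],98)-.008]; print(n,"z",np.percentile(P[:,2],[1,98]).round(3),rect(Q),len(Q))
    h=hsv(c); g=(h[...,0]>50)&(h[...,0]<85)&(h[...,1]>90); m=np.zeros_like(g); m[roi[1]:roi[3],roi[0]:roi[2]]=1; print(" green in mat area",(g&m).sum())
a=s["image"][300:450,230:430,::-1]; b=t["image"][130:360,80:480,::-1]
a=cv2.resize(a,(400,300)); q=cv2.resize(t["image"][205:305,380:513,::-1],(400,300)); b=cv2.resize(b,(522,300))[:, :400]
b=cv2.resize(t["image"][100:400,80:480,::-1],(400,300)); d=cv2.resize(s["image"][100:400,150:550,::-1],(400,300))
cv2.imwrite("pics/fin.png",np.vstack([np.hstack([a,q]),np.hstack([b,d])]))
E
```

```text
t 28.4 p [299.7 272.3 251.6] yaw 92.6 tilt [ 0.001  0.001 -1.   ] F [ 0.1 -1.  -0.3] M [ 0.02 -0.   -0.05] w 84.6 q [ 0.63 -0.16  2.09  0.    1.21 -0.99]
top z [0.003 0.107] (440.1, 277.3, 10.9, 57.3, 2.8) 102
 green in mat area 0
side z [0.072 0.107] (442.0, 280.5, 9.6, 59.6, 1.2) 155
 green in mat area 0
```

View pics/fin.png

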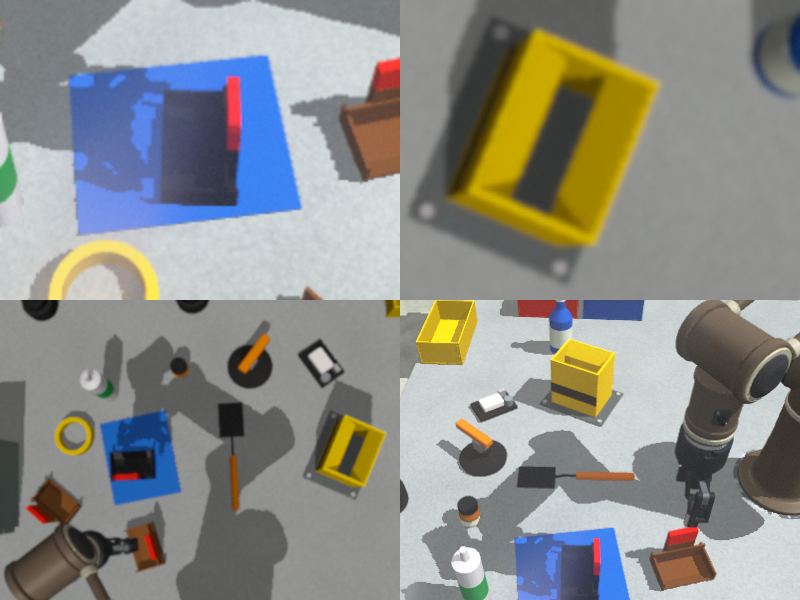

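```bash
python3 - <<'E'
from h import *
for n in("top","side"):
    c=cap(n); h=hsv(c); g=((h[...,0]>45)&(h[...,0]<88)&(h[...,1]>80)&(h[...,2]>40)).astype(np.uint8)
    k,l,s,ce=cv2.connectedComponentsWithStats(g); print(n,"green blobs",[(ce[i].round().tolist(),int(s[i,4]),cloud(c,l==i).mean(0).round(3).tolist()) for i in range(1,k) if s[i,4]>5])
    P=cloud(c,h[...,2]>=0); v=(np.abs((P[:,:2]-[.4888,-.2645])@[.9135,-.4067])<.055)&(np.abs((P[:,:2]-[.4888,-.2645])@[.4067,.9135])<.045)&(P[:,2]<.1)
    print(" points seen below slot",v.sum(),"of which 12-25 mm high",(v&(P[:,2]>.012)&(P[:,2]<.025)).sum(), np.percentile(P[v,2],[5,50,95]).round(3) if v.any() else "")
ctrl.finish_job(); print(ctrl.state()["time"])
E
```

```text
top green blobs [([187.0, 190.0], 126, [0.656, 0.326, 0.085])]
 points seen below slot 563 of which 12-25 mm high 0 [-0.001  0.003  0.007]
side green blobs [([225.0, 392.0], 410, [0.661, 0.365, 0.083])]
 points seen below slot 11 of which 12-25 mm high 0 [0.073 0.083 0.091]
the job is handed in; nothing more can be done
the job is handed in; nothing more can be done
```

The tray was emptied over the waste box and stands upright and empty on the blue mat again, and the job is handed in. I never actually saw the sticks inside the box, so that part is inferred.

**How it was done:**
- The moves only allow turning about the vertical, so the wrist could not tip the tray. I gripped the red ridge across its 60 mm length, not the 12 mm suggested, so the tray could turn between the pads.
- I carried the tray level to the box and turned it until the sticks lay along the slot. I then tipped it in steps to about 38° by pressing its back edge on the box's near rim, with at most about 45 N at the wrist.
- To set it upright again I pressed and dragged it on the mat, then let go and backed the arm off. The last reading before hand-in was 28.4 s.

**Last checks:**
- **Tray:** it looks empty, with the grip top at its starting height. It stands about 27 mm nearer the robot than at the start, so it was probably still slightly tilted when released and settled flat.
- **Sticks:** none on the bench, on the mat or in the box mouth. The only green either camera sees is the cartridge band. The part of the box floor visible through the slot is bare, so they should be lying under the V plates.
- **Other items:** everything else looked in its place in the final picture, judged by eye. Of the two brown look-alikes, I compared only one with its starting position, and it had not moved.
- **Weight readings:** these were too noisy to confirm that the sticks had left the tray.

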